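# Seat the rocking lid of a water bath

### The arm

A 7-joint arm with a two-finger parallel gripper is mounted at the origin on the work surface. World frame = base frame: x ahead of the robot, y to its left, z up, the work surface at z = 0. Lengths are in m, angles in rad, forces in N, time in s.
With the tool pointing down it reaches from about 0.35 to 0.9 m from the base axis. Payload 19.9 kg.
Tool frame: the origin (TCP) lies at the very end of the fingers, on their centre line; the grasp point (between the pads) lies 19 mm behind it (arm.grip_depth is the z of the grasp point in the tool frame, in m); z points along the fingers, y is the line along which they close (so a half turn about z gives the same grasp; the last joint's range is limited). The gripper opens to 94 mm and grips with 3 to 60 N. Pads are 16 mm wide; open, the fingers measure 119 mm over their backs; the gripper's body (75 mm by 177 mm) begins 78 mm behind the grasp point.
Start: joints at [-1.2, 0.417, -0.01, 1.614, 0.005, 1.111, -0.053], TCP at [0.25, 0.573, 0.205] pointing down, gripper open.
Joint ranges: [-2.81, 2.81], [-0.39, 2.02], [-1.27, 1.25], [0.06, 2.57], [-1.19, 4.33], [0.19, 2], [-2.82, 2.82]. Speed limits (rad/s): [1.89, 1.89, 2.39, 2.39, 3.01, 3.01, 3.01].

### API

Orientations are given as a unit quaternion [x, y, z, w].
In Python, from rig import readout, optics, arm gives the robot as it stands.
- The arm moves only by the shell command python3 -m inch 'ROWS' [FORCE]. ROWS is JSON, a list of rows, each an object with "delta_pos": the shift along the tool's x, y, z in m, a list of three; "delta_rot": the turn, a rotation vector about the tool's x, y, z in degrees, a list of three; "jaw": the closure, from 0 (fully open) to 1 (shut). In form: [{"delta_pos": [dx, dy, dz], "delta_rot": [rx, ry, rz], "jaw": jaw}, ...]. A call has 1 to 10 rows; each row is the pose to reach, as a shift and turn from the pose commanded when the call began, along the tool's axes at that moment; what a row does not reach only later rows make up. A row lasts 1/10 s, in which the tool goes at most 50 mm and 8.59 degrees, less where a joint would pass 70% of its speed; a pose out of reach is approached as far as the arm can. A call with a gripper value outside its range is refused whole. The fingers move at their own pace and stop on an object; FORCE is the grip in N (left out, the last holds). Time passes only in rows, so rows that repeat a pose let the fingers close. It gives the time, the measured TCP pose, the force, the opening and the grip force at its end, in the units of the state.
- readout.get_obs(): the state, without advancing time (a new reading comes with each control period).
- optics.snapshot(name): name is "scene" or "side" or "wrist"; returns a dict with "color" (400x640x3 uint8, red, green, blue), "intrinsics" (3x3 intrinsics, pixels), "k1" (the pictures are not rectified: a ray, as slopes to the right and down, at radius r is drawn at 1 + k1 r^2 times it, then the intrinsics apply), "rvec" (rotation vector, rad) and "tvec" (3), from world to camera coordinates, as OpenCV has them. Camera axes: x right, y down, z forward; pixel columns grow to the right and rows downward; lengths in m; the calibration is good to about 2 mm. A picture is of the moment at which its call begins. There is no depth.
- arm.job_done(): hands the job in; it is judged then, once.
The state is a dict: "t": time; "joints": joint angles; "joint_vel": joint speeds; "tau": joint torques, N m; "ee_pos": TCP position; "ee_rot": TCP orientation; "wrist_force": force on the tool from outside, world axes, zero at the start; "moment": the same for the moment, N m; "grip_width": finger opening in m; "gripper_force": force on a finger pad.
Only numpy, scipy, OpenCV 4.12 (cv2) and the standard library are available. Lean on these libraries where they do the work, as an engineer would, in place of code of your own. Each camera call takes 0.05 s, during which the arm holds its last target. There are 200 camera calls.

### The job

One of the four lids on the water bath is not down in its opening and rocks when its rim is pressed. Press the lids with the fingertips to find it, then nudge it sideways with the fingers until it drops home, so that all four lids lie flat, each in its own opening. Do not lift any lid, and leave the beaker, the bottle and the jar where they stand.

Things in the scene. Friction and masses are not known exactly. Their poses are not given: they have to be found in the camera images.
- bath: Fixed four-place water bath. Origin on the bench under the middle of its row of openings; y runs along the row, x across, z up. Steel deck 176 mm wide, y -258 to +258 mm, 170 mm up; control housing beyond its -y end. Openings centred at x = 0, y = +187.5, +62.5, -62.5 and -187.5 mm, each with a flat fixed ring (120 mm outside, 88 mm hole), upper face 172 mm above the origin.
- lid_a_centre (a point): One of four identical loose steel lids, one on each opening, in any order: disc 110 mm across, 2.5 mm thick, about 0.16 kg; black knob in the middle, 24 mm across, 24 mm high above the disc; under it a step 83 mm across, 4 mm deep, that drops into the 88 mm hole. Point: on the lid's axis at the disc's upper face; z: the lid's axis; yaw means nothing.
- lid_b_centre (a point): Identical lid, point as for lid_a. A seated lid lies flat with this point 174.5 mm above the bath's origin, at most 4 mm from the opening's centre, and does not give when pressed near its rim.
- lid_c_centre (a point): Identical lid, point as for lid_a. Whichever lid is unseated lies 5 to 8 mm off-centre with its step on the ring on the side it is displaced to: that rim is 5 to 6 mm proud, the opposite one down (tilt 3 degrees). Pressed on the proud rim it see-saws at under 2 N, stops 1 to 3 mm above the level of a seated lid, and falls back when let go.
- lid_d_centre (a point): Identical lid, point as for lid_a. The unseated lid needs about 1 N sideways, for instance on the side of its knob, towards the opening's centre; there it drops 4 mm by its own weight and stops against the hole's edge.
- beaker: Bystander: small empty glass beaker, 52 mm across, 66 mm high, standing on the control housing of the bath, 170 mm above the bench. Origin: centre of its underside.
- reagent_bottle: Bystander: brown glass bottle with a blue cap, 70 mm across, 150 mm high, on the bench beyond the bath's +y end. Origin: centre of its underside.
- jar: Bystander: white plastic jar, 68 mm across, 85 mm high, on the bench beyond the bath's -y end. Origin: centre of its underside.
There are look-alikes about, which are no part of the job. Leave any blue or green look-alike of the part that bears lid_a_centre alone.

How it is judged:
By the outcome, as a careful person would: the job done as asked, in the order asked, and still so for the second after the job is handed in, with the robot touching nothing.
It also fails if it takes over 70 s, if anything falls off the work surface, if the arm or the gripper's body presses on something with over 40 N, if the wrist force passes 120 N, or if a joint passes its speed limit or range.

## Working session

There is one attempt and no reset: what is moved stays moved. The work goes in short steps, Python scripts to look and compute and a shell command to move; the robot and the scene stay as the last step left them, time stands still between calls to the robot, and variables do not carry over. Pictures are saved under pics/ and viewed, at most 10 in all, crops included, and the job is handed in when it is done.

```bash
mkdir -p pics; ls
cat > h.py <<'E'
import numpy as np, cv2
from rig import readout, optics, arm
def snap(n,f=None):
    s=optics.snapshot(n)
    if f: cv2.imwrite('pics/'+f,s['color'][:,:,::-1])
    return s
def ray(s,uv):
    K=np.array(s['intrinsics']);d=np.array([(uv[0]-K[0,2])/K[0,0],(uv[1]-K[1,2])/K[1,1]])
    u=d.copy()
    for _ in range(20): u=d/(1+s['k1']*(u@u))
    R=cv2.Rodrigues(np.array(s['rvec'],float))[0]
    return -R.T@np.array(s['tvec']), R.T@np.array([u[0],u[1],1])
def onz(s,uv,z):
    c,d=ray(s,uv);return c+d*(z-c[2])/d[2]
def proj(s,P):
    R=cv2.Rodrigues(np.array(s['rvec'],float))[0];p=R@np.array(P)+np.array(s['tvec']);u=p[:2]/p[2]
    u=u*(1+s['k1']*(u@u));K=np.array(s['intrinsics']);return np.array([K[0,0]*u[0]+K[0,2],K[1,1]*u[1]+K[1,2]])
E
python3 - <<'E'
from h import *
for n in ['scene','side']:
    s=snap(n,n+'0.png');print(n,ray(s,(320,200)),s['intrinsics'],s['k1'])
print(readout.get_obs())
E
```

```text
pics
scene (array([ 0.86860029, -0.85714357,  0.9249215 ]), array([-0.27410027,  0.69951585, -0.65997841])) [[441.37565403   0.         322.1365757 ]
 [  0.         441.37565403 200.53020412]
 [  0.           0.           1.        ]] -0.07785567417568039
side (array([ 0.07136447, -0.9917251 ,  0.90144256]), array([ 0.36265753,  0.73749788, -0.56989106])) [[489.80407478   0.         314.18547746]
 [  0.         489.80407478 203.74639833]
 [  0.           0.           1.        ]] -0.013825404671888432
{'t': 0.1, 'joints': array([-1.20047602,  0.41793052, -0.01029175,  1.61414124,  0.00470811,
        1.11067701, -0.05297145]), 'joint_vel': array([ 0.00097834,  0.00010065,  0.00070586, -0.00329153,  0.00056713,
       -0.0006832 , -0.001484  ]), 'tau': array([ 4.00141318e-03, -8.52576542e+01,  6.42501432e-01, -4.26689029e+01,
       -4.87059960e-02,  1.64142024e-02, -2.20323599e-07]), 'ee_pos': array([0.25005252, 0.57241607, 0.2048663 ]), 'ee_rot': array([ 2.04443465e-01,  9.78878209e-01, -5.62434544e-04, -6.69328551e-05]), 'wrist_force': array([-0.41830822,  0.09021628,  0.07294968]), 'moment': array([-0.01482512, -0.00164398,  0.05861868]), 'gripper_force': 0.0, 'grip_width': 0.09405403203801448}
```

View pics/scene0.png

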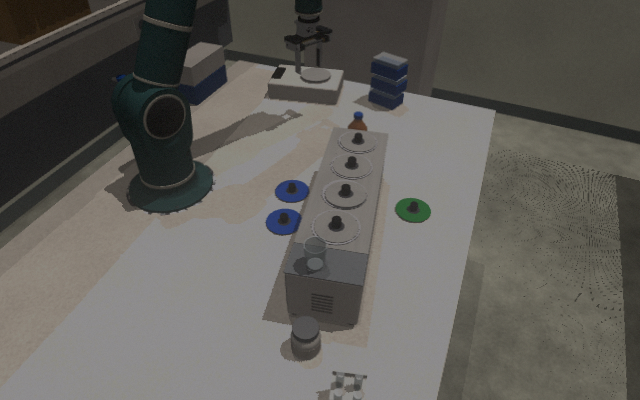

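View pics/side0.png

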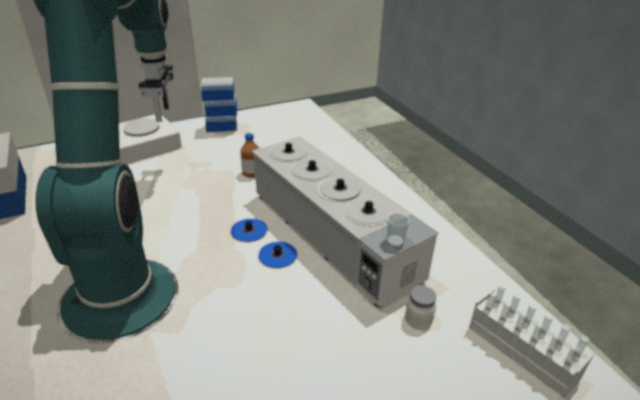

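Scene view: the lids' knobs are at about (358,138), (351,160), (346,188) and (337,221). In the side view they are at (288,148), (312,166), (340,185) and (368,208). Next I triangulate them.

Run:
```python
from h import *
A={'scene':[(358,138),(351,160),(346,188),(337,221)],'side':[(288,148),(312,166),(340,185),(368,208)]}
S={};C={}
for n in A:
    s=S[n]=snap(n);g=s['color'].max(2);C[n]=[]
    m=(g<70).astype(np.uint8);k,l,st,c=cv2.connectedComponentsWithStats(m)
    for p in A[n]:
        i=[j for j in range(1,k) if 15<st[j,4]<400 and np.hypot(*(c[j]-p))<12]
        C[n].append(c[i[0]] if i else None);print(n,p,[(st[j],c[j].round(1)) for j in i])
for a,b in zip(C['scene'],C['side']):
    if a is None or b is None: continue
    (p,d),(q,e)=ray(S['scene'],a),ray(S['side'],b)
    t=np.linalg.lstsq(np.c_[d,-e],q-p,rcond=None)[0];P=(p+d*t[0]+q+e*t[1])/2
    print('tri',P.round(4),'gap',np.linalg.norm(p+d*t[0]-q-e*t[1]).round(4),onz(S['scene'],a,.1875).round(4),onz(S['side'],b,.1875).round(4))
for n,sc in (('scene',(270,120,420,320,4)),('side',(240,120,440,310,4))):
    x0,y0,x1,y1,f=sc;im=S[n]['color'][y0:y1,x0:x1,::-1]
    cv2.imwrite(f'pics/{n}c.png',cv2.resize(im,None,fx=3,fy=3,interpolation=cv2.INTER_CUBIC))
a=cv2.imread('pics/scenec.png');b=cv2.imread('pics/sidec.png')
b=cv2.resize(b,None,fx=.5,fy=.5)
cv2.imwrite('pics/comb.png',a[:600])
```

```text
scene (358, 138) [(array([352, 133,  12,  12,  96], dtype=int32), array([357.8, 138.7]))]
scene (351, 160) [(array([345, 157,  13,  12, 115], dtype=int32), array([351.3, 163. ]))]
scene (346, 188) [(array([338, 184,  15,  14, 141], dtype=int32), array([345.3, 191.1]))]
scene (337, 221) [(array([328, 216,  16,  16, 172], dtype=int32), array([335.9, 223.9]))]
side (288, 148) [(array([285, 144,   7,   9,  45], dtype=int32), array([288. , 148.2]))]
side (312, 166) [(array([308, 161,   8,  10,  59], dtype=int32), array([311.6, 165.9]))]
side (340, 185) [(array([336, 180,   9,  10,  69], dtype=int32), array([339.9, 184.8]))]
side (368, 208) [(array([364, 202,   9,  11,  79], dtype=int32), array([368.1, 207.6]))]
tri [0.5608 0.2342 0.1809] gap 0.0047 [0.5625 0.2286 0.1875] [0.5553 0.2185 0.1875]
tri [0.5826 0.1096 0.1807] gap 0.0043 [0.5843 0.1042 0.1875] [0.5768 0.0954 0.1875]
tri [ 0.609  -0.016   0.1835] gap 0.0038 [ 0.6097 -0.0178  0.1875] [ 0.6052 -0.0246  0.1875]
tri [ 0.6279 -0.1362  0.1804] gap 0.0028 [ 0.6297 -0.1411  0.1875] [ 0.6219 -0.1467  0.1875]
```

View pics/comb.png

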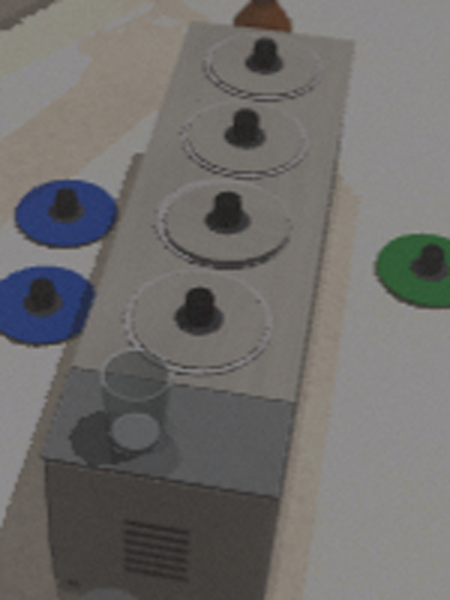

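The third lid from the far end looks proud on its near/right side: the shadow is at crop (230,265), and triangulation puts its knob 3 mm higher and off the row. I'll raise the arm, close the fingers and go over it.

```bash
python3 -m inch '[{"delta_pos":[0,0,-0.05],"delta_rot":[0,0,0],"jaw":1},{"delta_pos":[0,0,-0.1],"delta_rot":[0,0,0],"jaw":1},{"delta_pos":[0,0,-0.125],"delta_rot":[0,0,0],"jaw":1},{"delta_pos":[0,0,-0.125],"delta_rot":[0,0,0],"jaw":1}]' 10
python3 -m inch '[{"delta_pos":[-0.04,-0.03,0],"delta_rot":[0,0,0],"jaw":1},{"delta_pos":[-0.08,-0.06,0],"delta_rot":[0,0,0],"jaw":1},{"delta_pos":[-0.12,-0.09,0],"delta_rot":[0,0,0],"jaw":1},{"delta_pos":[-0.16,-0.12,0],"delta_rot":[0,0,0],"jaw":1},{"delta_pos":[-0.2,-0.15,0],"delta_rot":[0,0,0],"jaw":1},{"delta_pos":[-0.24,-0.18,0],"delta_rot":[0,0,0],"jaw":1},{"delta_pos":[-0.28,-0.2,0],"delta_rot":[0,0,0],"jaw":1},{"delta_pos":[-0.28,-0.2,0],"delta_rot":[0,0,0],"jaw":1}]'
python3 -m inch '[{"delta_pos":[-0.04,-0.03,0],"delta_rot":[0,0,0],"jaw":1},{"delta_pos":[-0.08,-0.06,0],"delta_rot":[0,0,0],"jaw":1},{"delta_pos":[-0.12,-0.09,0],"delta_rot":[0,0,0],"jaw":1},{"delta_pos":[-0.16,-0.12,0],"delta_rot":[0,0,0],"jaw":1},{"delta_pos":[-0.2,-0.15,0],"delta_rot":[0,0,0],"jaw":1},{"delta_pos":[-0.23,-0.16,0],"delta_rot":[0,0,0],"jaw":1},{"delta_pos":[-0.23,-0.16,0],"delta_rot":[0,0,0],"jaw":1},{"delta_pos":[-0.23,-0.16,0],"delta_rot":[0,0,0],"jaw":1},{"delta_pos":[-0.23,-0.16,0],"delta_rot":[0,0,0],"jaw":1}]'
python3 - <<'E'
from h import *
s=snap('wrist','w0.png');o=readout.get_obs();print(o['t'],o['ee_pos'],o['ee_rot'],o['wrist_force'],o['grip_width'],ray(s,(320,200)))
for P in [(.583,.11,.175),(.609,-.016,.175),(.628,-.136,.175)]: print(proj(s,P))
E
```

```text
t: 0.6
ee_pos: [0.2506, 0.5739, 0.3344]
ee_rot: [0.204, 0.979, 0.003, 0.0]
wrist_force: [-0.2, -0.1, 0.7]
grip_width: 0.0654
gripper_force: 0.0
t: 1.4
ee_pos: [0.4297, 0.2721, 0.3298]
ee_rot: [0.208, 0.978, -0.001, 0.0]
wrist_force: [-0.6, 1.1, 0.2]
grip_width: 0.002
gripper_force: 0.0
t: 2.3
ee_pos: [0.5729, 0.0398, 0.3299]
ee_rot: [0.204, 0.979, -0.0, -0.0]
wrist_force: [-0.1, 0.3, -0.9]
grip_width: 0.0006
gripper_force: 0.0
2.35 [0.57288116 0.03991378 0.33016535] [ 2.03633326e-01  9.79047176e-01  4.92309010e-05 -3.05538522e-04] [-0.59760452  0.75628975  0.11458172] 0.00021449355934462564 (array([0.49825671, 0.07161966, 0.50980461]), array([ 0.26175257, -0.1195936 , -0.95776724]))
[383.316689   167.20788739]
[291.10172726 229.05599349]
[210.51849051 277.81935779]
```

View pics/w0.png

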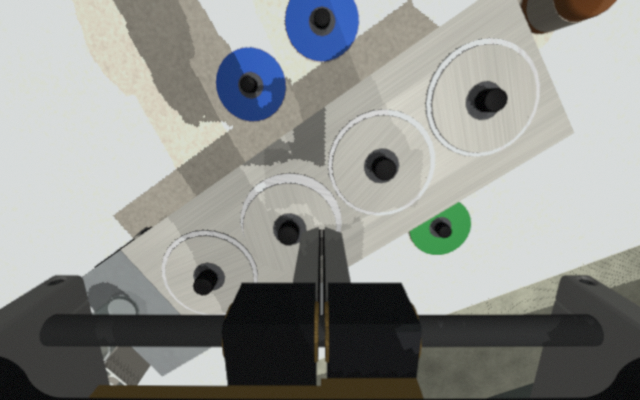

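Wrist view: the third lid, knob (288,230), leaves its ring bare along the upper edge, arc (245,220)–(290,175)–(340,210). So it is displaced along -tool x, which is world (+0.92,-0.40). For a reference level I first press its neighbour, knob (382,165), near the rim.

```bash
python3 -m inch '[{"delta_pos":[-0.01,0.034,0.03],"delta_rot":[0,0,0],"jaw":1},{"delta_pos":[-0.023,0.068,0.06],"delta_rot":[0,0,0],"jaw":1},{"delta_pos":[-0.023,0.068,0.1],"delta_rot":[0,0,0],"jaw":1},{"delta_pos":[-0.023,0.068,0.13],"delta_rot":[0,0,0],"jaw":1},{"delta_pos":[-0.023,0.068,0.145],"delta_rot":[0,0,0],"jaw":1},{"delta_pos":[-0.023,0.068,0.145],"delta_rot":[0,0,0],"jaw":1},{"delta_pos":[-0.023,0.068,0.145],"delta_rot":[0,0,0],"jaw":1},{"delta_pos":[-0.023,0.068,0.145],"delta_rot":[0,0,0],"jaw":1}]'
python3 -m inch '[{"delta_pos":[0,0,0.002],"delta_rot":[0,0,0],"jaw":1},{"delta_pos":[0,0,0.004],"delta_rot":[0,0,0],"jaw":1},{"delta_pos":[0,0,0.006],"delta_rot":[0,0,0],"jaw":1},{"delta_pos":[0,0,0.007],"delta_rot":[0,0,0],"jaw":1},{"delta_pos":[0,0,0.007],"delta_rot":[0,0,0],"jaw":1}]'
python3 -m inch '[{"delta_pos":[0,0,0.001],"delta_rot":[0,0,0],"jaw":1},{"delta_pos":[0,0,0.002],"delta_rot":[0,0,0],"jaw":1},{"delta_pos":[0,0,0.002],"delta_rot":[0,0,0],"jaw":1}]'
```

```text
t: 3.15
ee_pos: [0.6225, 0.092, 0.1874]
ee_rot: [0.204, 0.979, 0.001, 0.001]
wrist_force: [-0.4, 0.2, 0.4]
grip_width: 0.0006
gripper_force: 0.0
t: 3.65
ee_pos: [0.6217, 0.0918, 0.1783]
ee_rot: [0.204, 0.979, -0.0, -0.0]
wrist_force: [0.3, -0.2, 0.2]
grip_width: 0.0007
gripper_force: 0.0
t: 3.95
ee_pos: [0.6217, 0.0918, 0.1763]
ee_rot: [0.204, 0.979, -0.0, -0.0]
wrist_force: [-0.7, -0.4, -0.1]
grip_width: 0.0007
gripper_force: 0.0
```

```bash
for i in 1 2; do python3 -m inch '[{"delta_pos":[0,0,0.001],"delta_rot":[0,0,0],"jaw":1},{"delta_pos":[0,0,0.001],"delta_rot":[0,0,0],"jaw":1},{"delta_pos":[0,0,0.001],"delta_rot":[0,0,0],"jaw":1}]' | grep -E 'ee_pos|wrist'; done
```

```text
ee_pos: [0.6217, 0.0918, 0.1755]
wrist_force: [-0.1, -0.6, -0.2]
ee_pos: [0.6218, 0.0918, 0.1749]
wrist_force: [-1.7, 0.0, 4.6]
```

Lid 2 is stiff: 4.6 N within 0.3 mm, at level z≈0.1752. Next I press the suspect's proud rim.

```bash
python3 -m inch '[{"delta_pos":[0,0,-0.03],"delta_rot":[0,0,0],"jaw":1},{"delta_pos":[-0.025,-0.035,-0.03],"delta_rot":[0,0,0],"jaw":1},{"delta_pos":[-0.05,-0.07,-0.03],"delta_rot":[0,0,0],"jaw":1},{"delta_pos":[-0.076,-0.104,-0.03],"delta_rot":[0,0,0],"jaw":1},{"delta_pos":[-0.076,-0.104,-0.02],"delta_rot":[0,0,0],"jaw":1},{"delta_pos":[-0.076,-0.104,-0.011],"delta_rot":[0,0,0],"jaw":1},{"delta_pos":[-0.076,-0.104,-0.011],"delta_rot":[0,0,0],"jaw":1},{"delta_pos":[-0.076,-0.104,-0.011],"delta_rot":[0,0,0],"jaw":1}]'| grep -E 'ee_pos|wrist'
for i in 1 2 3 4 5 6 7 8 ; do python3 -m inch '[{"delta_pos":[0,0,0.001],"delta_rot":[0,0,0],"jaw":1},{"delta_pos":[0,0,0.001],"delta_rot":[0,0,0],"jaw":1},{"delta_pos":[0,0,0.001],"delta_rot":[0,0,0],"jaw":1}]' | grep -E 'ee_pos|wrist'; done
```

```text
ee_pos: [0.6496, -0.0325, 0.1854]
wrist_force: [0.1, 0.4, -0.4]
ee_pos: [0.6498, -0.0336, 0.1848]
wrist_force: [-0.6, -0.3, -0.1]
ee_pos: [0.6497, -0.0339, 0.1835]
wrist_force: [-1.0, 0.8, 0.7]
ee_pos: [0.6497, -0.0339, 0.1824]
wrist_force: [0.2, -0.2, -0.6]
ee_pos: [0.6497, -0.0339, 0.1814]
wrist_force: [0.5, -0.1, -1.0]
ee_pos: [0.6497, -0.0339, 0.1804]
wrist_force: [0.4, 0.4, 0.2]
ee_pos: [0.6498, -0.034, 0.1796]
wrist_force: [0.2, -0.7, 1.7]
ee_pos: [0.65, -0.034, 0.1789]
wrist_force: [0.3, -1.3, 6.2]
ee_pos: [0.6502, -0.0341, 0.1786]
wrist_force: [-2.7, -1.2, 14.2]
```

Confirmed. The rim is met at about 0.180, yields at about 1.7 N, and stops about 3.4 mm above the seated level. Next I lift, then approach the knob from this outer side with the fingertips low.

```bash
python3 -m inch '[{"delta_pos":[0,0,-0.005],"delta_rot":[0,0,0],"jaw":1},{"delta_pos":[0,0,-0.01],"delta_rot":[0,0,0],"jaw":1},{"delta_pos":[0.005,0,-0.01],"delta_rot":[0,0,0],"jaw":1},{"delta_pos":[0.01,0,-0.01],"delta_rot":[0,0,0],"jaw":1},{"delta_pos":[0.015,0,-0.01],"delta_rot":[0,0,0],"jaw":1},{"delta_pos":[0.018,0,-0.01],"delta_rot":[0,0,0],"jaw":1},{"delta_pos":[0.018,0,-0.01],"delta_rot":[0,0,0],"jaw":1},{"delta_pos":[0.018,0,-0.01],"delta_rot":[0,0,0],"jaw":1}]'| grep -E 'ee_pos|wrist'
python3 - <<'E'
from h import *
s=snap('wrist','w1.png')
cv2.imwrite('pics/w1c.png',cv2.resize(s['color'][100:360,160:500,::-1],None,fx=2,fy=2))
E
```

```text
ee_pos: [0.6332, -0.0267, 0.1875]
wrist_force: [-0.2, -0.1, 0.3]
```

View pics/w1c.png

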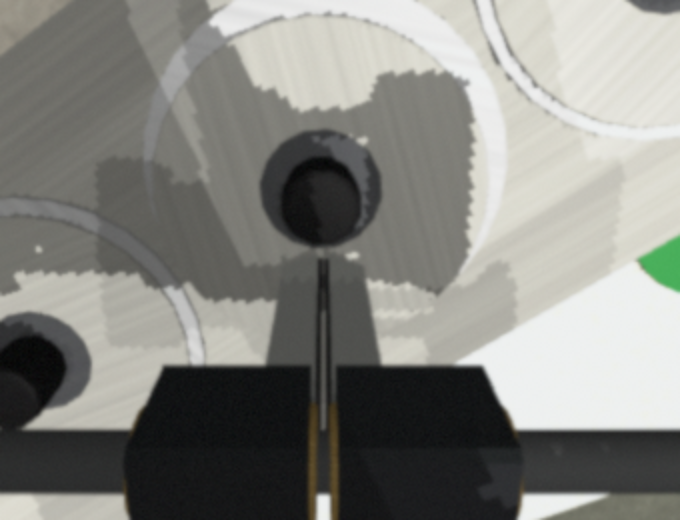

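The fingertips are in line with the knob, crop (320,195), on the far side from the bare ring. I push in +tool x.

```bash
for i in 1 2 3 4 5 6; do python3 -m inch '[{"delta_pos":[0.001,0,0],"delta_rot":[0,0,0],"jaw":1},{"delta_pos":[0.0015,0,0],"delta_rot":[0,0,0],"jaw":1},{"delta_pos":[0.0015,0,0],"delta_rot":[0,0,0],"jaw":1}]' | grep -E 'ee_pos|wrist'; done
```

```text
ee_pos: [0.6319, -0.0261, 0.1874]
wrist_force: [-0.3, 0.0, -0.2]
ee_pos: [0.6304, -0.0255, 0.1875]
wrist_force: [1.2, -0.1, 0.1]
ee_pos: [0.6291, -0.0248, 0.1875]
wrist_force: [-0.2, 0.5, -0.2]
ee_pos: [0.6277, -0.0243, 0.1875]
wrist_force: [0.2, -0.7, -0.2]
ee_pos: [0.6264, -0.0237, 0.1875]
wrist_force: [0.6, 0.5, 0.1]
ee_pos: [0.6249, -0.0231, 0.1875]
wrist_force: [0.0, -0.1, 0.0]
```

```bash
for i in 1 2 3; do python3 -m inch '[{"delta_pos":[0.001,0,0],"delta_rot":[0,0,0],"jaw":1},{"delta_pos":[0.0015,0,0],"delta_rot":[0,0,0],"jaw":1},{"delta_pos":[0.0015,0,0],"delta_rot":[0,0,0],"jaw":1}]' | grep -E 'ee_pos|wrist'; done
python3 - <<'E'
from h import *
s=snap('wrist','w2.png')
cv2.imwrite('pics/w2c.png',cv2.resize(s['color'][100:360,160:500,::-1],None,fx=2,fy=2))
E
```

```text
ee_pos: [0.6236, -0.0225, 0.1875]
wrist_force: [-0.3, 0.3, 0.1]
ee_pos: [0.6222, -0.0219, 0.1875]
wrist_force: [0.6, -0.3, 0.0]
ee_pos: [0.6208, -0.0213, 0.1875]
wrist_force: [0.3, -0.5, 0.3]
```

View pics/w2c.png

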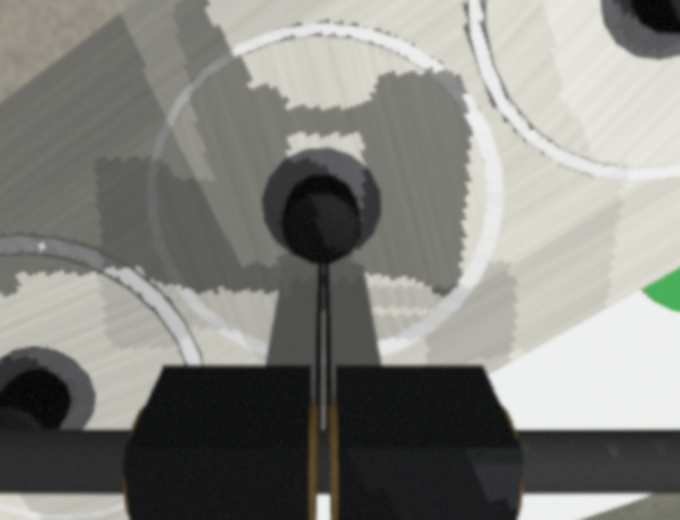

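The ring now shows evenly all round, top (325,30), left (152,190), right (495,190) and lower arcs (240,340)/(410,340), so the lid appears to have dropped. I back off and press the formerly proud rim to check.

```bash
python3 -m inch '[{"delta_pos":[-0.01,0,0],"delta_rot":[0,0,0],"jaw":1},{"delta_pos":[-0.02,0,0],"delta_rot":[0,0,0],"jaw":1},{"delta_pos":[-0.025,0,0.003],"delta_rot":[0,0,0],"jaw":1},{"delta_pos":[-0.025,0,0.007],"delta_rot":[0,0,0],"jaw":1},{"delta_pos":[-0.025,0,0.01],"delta_rot":[0,0,0],"jaw":1},{"delta_pos":[-0.025,0,0.01],"delta_rot":[0,0,0],"jaw":1},{"delta_pos":[-0.025,0,0.01],"delta_rot":[0,0,0],"jaw":1}]'| grep -E 'ee_pos|wrist'
for i in 1 2 3 4; do python3 -m inch '[{"delta_pos":[0,0,0.001],"delta_rot":[0,0,0],"jaw":1},{"delta_pos":[0,0,0.001],"delta_rot":[0,0,0],"jaw":1}]' | grep -E 'ee_pos|wrist'; done
```

```text
ee_pos: [0.6436, -0.0312, 0.1774]
wrist_force: [0.1, 0.5, 0.0]
ee_pos: [0.6437, -0.0313, 0.1765]
wrist_force: [0.6, -0.5, -1.3]
ee_pos: [0.6438, -0.0313, 0.1754]
wrist_force: [0.5, -1.0, 0.6]
ee_pos: [0.6439, -0.0313, 0.1748]
wrist_force: [-1.7, 0.6, 4.9]
ee_pos: [0.6439, -0.0313, 0.1748]
wrist_force: [-7.1, 0.9, 16.2]
```

It is stiff at z=0.1748, the same level as the seated neighbour. I lift clear and take a last look.

```bash
python3 -m inch '[{"delta_pos":[0,0,-0.01],"delta_rot":[0,0,0],"jaw":1},{"delta_pos":[0,0,-0.05],"delta_rot":[0,0,0],"jaw":1},{"delta_pos":[-0.03,0,-0.09],"delta_rot":[0,0,0],"jaw":1},{"delta_pos":[-0.07,0,-0.13],"delta_rot":[0,0,0],"jaw":1},{"delta_pos":[-0.1,0,-0.16],"delta_rot":[0,0,0],"jaw":1},{"delta_pos":[-0.1,0,-0.16],"delta_rot":[0,0,0],"jaw":1},{"delta_pos":[-0.1,0,-0.16],"delta_rot":[0,0,0],"jaw":1}]'
python3 - <<'E'
from h import *
s=snap('wrist','w3.png')
E
```

```text
t: 13.55
ee_pos: [0.7357, -0.072, 0.3334]
ee_rot: [0.205, 0.979, -0.0, 0.0]
wrist_force: [0.6, 0.7, 0.6]
grip_width: 0.0005
gripper_force: 0.0
```

View pics/w3.png

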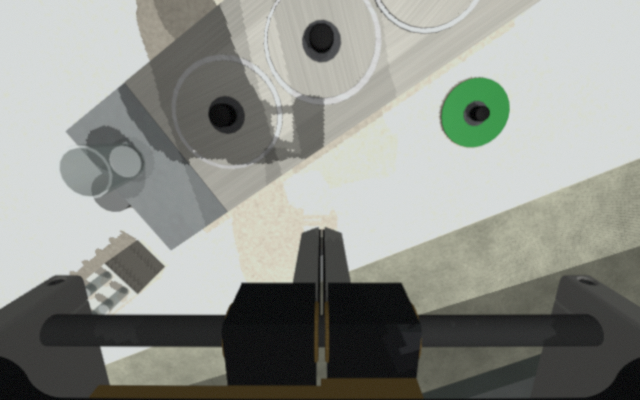

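The treated lid at (321,40) and its neighbours, knob (226,115) and the rim at (430,10), lie evenly in their rings. The beaker still stands at (125,160).

```bash
python3 -c "
from rig import arm; print(arm.job_done())"
```

```text
the job is handed in; nothing more can be done
None
```

The unseated lid was the third from the +y end; I nudged it by its knob until it dropped home, and it is now stiff at the same level as the one neighbour I pressed. I did not press the other two, which looked seated in the pictures, and the job is handed in.

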